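# Find the key left on and release it

### The arm

A 6-joint arm with a two-finger parallel gripper is mounted at the origin on the work surface. World frame = base frame: x ahead of the robot, y to its left, z up, the work surface at z = 0. Lengths are in m, angles in rad, forces in N, time in s.
With the tool pointing down it reaches from about 0.275 to 0.725 m from the base axis. Payload 5.6 kg.
Tool frame: the origin (TCP) lies on the front face of the gripper's body, between the roots of the fingers; the fingertips stand tcp_to_tips ahead of it and the grasp point (between the pads) lies 54 mm ahead of it (tcp_to_tips is the distance from the TCP to the fingertips, in m); z points along the fingers, x is the direction in which the jaws open and shut, and the axes are right-handed (so a half turn about z gives the same grasp; the last joint's range is limited). The gripper opens to 85 mm and grips with 20 to 120 N. Pads are 22 mm wide; open, the fingers measure 114 mm over their backs; the gripper's body (76 mm by 85 mm) begins 54 mm behind the grasp point. The pads swing forward as they close: fully open they stand 13 mm farther back than shut.
Start: joints at [1.58, 0.255, 0.108, 0, -1.424, -0.285], TCP at [0.15, 0.529, 0.304] pointing down, gripper open.
Joint ranges: [-2.95, 2.95], [-1.21, 1.97], [-1.09, 1.5], [-2.87, 1.71], [-2.94, -0.07], [-3.05, 3.05]. Speed limits (rad/s): [2.57, 2.57, 3.14, 3.14, 3.14, 3.14].

### API

Orientations are given as a 3x3 rotation matrix whose columns are the frame's x, y, z axes.
In Python, from plant import * gives the robot as it stands. The module is installed in compiled form; this text tells all that it offers.
- The arm moves only by the shell command python3 -m creep 'ROWS' [FORCE]. ROWS is JSON, a list of rows, each an object of numbers: "gripper": the finger opening in mm, from 0 to 85.4; "tx", "ty", "tz": the shift along the tool's x, y, z in mm; "spin": the turn about the tool's z in degrees. In form: [{"gripper": .., "tx": .., "ty": .., "tz": .., "spin": ..}, ...]. A call has 1 to 5 rows; each row shifts and turns the pose as measured when the row begins, along the tool's axes as they then stand; what a row does not reach is not made up. A row lasts 1/10 s, in which the tool goes at most 50 mm and 8.59 degrees, less where a joint would pass 70% of its speed; a pose out of reach is approached as far as the arm can. A call is refused whole if a number of a shift passes 50 or a number of a turn 8.59, either way. A call with a gripper value outside its range is refused whole. The fingers move at their own pace and stop on an object; FORCE is the grip in N (left out, the last holds). Time passes only in rows, so rows that do not move let the fingers close. It gives the time, the measured TCP pose, the force and the opening at its end, in the units of the state.
- sense(): the state, without advancing time (a new reading comes with each control period).
- grab_frame(name): name is "side" or "top" or "wrist"; returns the picture (400x640x3 uint8, red, green, blue); there is no depth.
- camera_model(name): a dict with "vertical_fov" (degrees; the focal length in pixels is half the picture's height over the tangent of half this angle, whatever the lens; pixels are square), "cx", "cy" (the principal point, pixels), "k1" (the pictures are not rectified: a ray, as slopes to the right and down, at radius r is drawn at 1 + k1 r^2 times it, then the intrinsics apply), "origin" and "orientation" of the camera in the world. Camera axes: x right, y down, z forward; pixel columns grow to the right and rows downward; lengths in m; the calibration is good to about 2 mm. A picture is of the moment at which its call begins: read the wrist's pose just before it. camera_model takes no time and is no camera call; for the wrist camera it gives the pose at the moment of the call.
- job_done(): hands the job in, once; it reports no verdict.
Trained networks look in the newest picture that a camera, given by its name, has taken for a name from the list of things; names that differ only in an ending like _2 or _b are one class to them, and where a whole thing is asked for, a point or a joint stands for the part that bears it (a point fixed in the world has none). Each returns a list of dicts, best first, with "conf" (0 to 1); they miss things now and then, are a little off and sometimes report something else, mostly with a low value. They report only what shows in the picture. A call takes as long as a camera call.
- recognise(camera, target): "xyz" ([x, y, z] in m, in world coordinates, good to about 4 mm: the middle of the surface that is visible of it).
- mark_of(camera, target): "xyz" ([x, y, z] in m, in world coordinates, good to about 4 mm: a listed point, or the origin of a listed thing).
The state is a dict: "time_s": time; "q": joint angles; "qvel": joint speeds; "tau": joint torques, N m; "ee_pos": TCP position; "tcp_rot": TCP orientation; "wrist_force": force on the tool from outside, world axes, zero at the start; "moment": the same for the moment, N m; "grip_width": finger opening in m.
Only numpy, scipy, OpenCV 4.12 (cv2) and the standard library are available. Lean on these libraries where they do the work, as an engineer would, in place of code of your own. Each camera call takes 0.05 s, during which the arm holds its last target. There are 200 camera calls.

### The job

Closing down the woodwork bench: one of the four push-on, push-off keys on the grey socket box has been left on, latched down. With a fingertip, tap each key lightly in turn, from the robot's left to its right, to feel which one is latched and does not give; when all four have been tapped, press the latched key right down and let it spring up, so that all four keys are up. Do not push any other key in far enough to latch, do not hit the box hard, and leave the things lying about where they are.

Things in the scene. Friction and masses are not known exactly. Their poses are not given: they have to be found in the camera images.
- socket_box: Grey bench socket box screwed to the bench, 150 mm deep (x), 270 mm wide (y), its flat top 58 mm above the bench. Origin under its centre on the bench; x away from the robot, y along its length to the robot's left. Four white sockets along the rear half of the top; plug-in adaptors in two of them rise up to 32 mm above the top, 49 mm or more behind the key centres.
- key_row (a point): Middle of the row of four identical white push-on, push-off keys, on the box's flat top (58 mm above the bench), 45 mm nearer the robot than the box's centre. The row runs along the box's y; keys are 54 mm apart, each a flat cap 24 mm (x) by 28 mm (y). A key that is up stands 14 mm above the box top, a latched one 9 mm, one pushed right down 5.5 mm.
- key_a_top (a point): Centre of the flat top of one of the four keys; it moves with the key (72 mm above the bench with the key up, 67 mm latched, 63.5 mm pushed right down). Which place in the row it has varies: read it from its position.
- key_b_top (a point): Centre of the flat top of one of the four keys; it moves with the key (72 mm above the bench with the key up, 67 mm latched, 63.5 mm pushed right down). Which place in the row it has varies: read it from its position.
- key_c_top (a point): Centre of the flat top of one of the four keys; it moves with the key (72 mm above the bench with the key up, 67 mm latched, 63.5 mm pushed right down). Which place in the row it has varies: read it from its position.
- key_d_top (a point): Centre of the flat top of one of the four keys; it moves with the key (72 mm above the bench with the key up, 67 mm latched, 63.5 mm pushed right down). Which place in the row it has varies: read it from its position.
- key_a (a joint): How far key a (see point key_a_top) is down, in m: 0 up, 0.005 latched, 0.0085 pushed right down. All four keys are alike. Up, it gives at once: 2 N to start, about 3 N at 1 mm down, 6 N at 5 mm. Latched, it stays put under 3 N and gives way above about 5 N.
- key_b (a joint): How far key b (see point key_b_top) is down, in m: 0 up, 0.005 latched, 0.0085 pushed right down. All four keys are alike. An up key that is pushed right down and let go latches; pushed less than 7 mm it springs back.
- key_c (a joint): How far key c (see point key_c_top) is down, in m: 0 up, 0.005 latched, 0.0085 pushed right down. All four keys are alike. A latched key that is pushed right down and let go comes free and springs up by itself in under half a second; the push meets a firm end (15 N or more).
- key_d (a joint): How far key d (see point key_d_top) is down, in m: 0 up, 0.005 latched, 0.0085 pushed right down. All four keys are alike. Feeling for about 3 N is a light tap: too little to latch an up key or to free a latched one.
- pencil: Flat red carpenter's pencil 14 mm wide and 8 mm thick, 175 mm long, lying in front of the socket box; loose, leave alone. Origin under its middle, y along it.
- screw_tub: Open white tub of screws 90 x 75 mm, 45 mm high, left of the box; loose, leave alone. Origin under its centre.
- tape_measure: Yellow tape measure 68 x 68 mm, 34 mm high, right of the box; loose, leave alone. Origin under its centre.
- glue_bottle: White glue bottle 62 mm across and 190 mm tall, standing behind the box; loose, leave alone. Origin under its centre.
- wood_panel: Wooden panel 90 x 140 mm, 18 mm thick, lying behind the box; loose, leave alone. Origin under its centre.

How it is judged:
On the way, in this order (a step that is already met when the one before it is completed fails the run):
1. the first key from the left is tapped (a fingertip touches it with at least 0.5 N) (((contact force between the fingers and key_a above 0.5 N and y of key_a_top in the frame of socket_box above 0.054 m) or (contact force between the fingers and key_b above 0.5 N and y of key_b_top in the frame of socket_box above 0.054 m) or (contact force between the fingers and key_c above 0.5 N and y of key_c_top in the frame of socket_box above 0.054 m) or (contact force between the fingers and key_d above 0.5 N and y of key_d_top in the frame of socket_box above 0.054 m))), for 0.02 s.
2. the second key from the left is tapped (a fingertip touches it with at least 0.5 N) (((contact force between the fingers and key_a above 0.5 N and y of key_a_top in the frame of socket_box between 0 and 0.054 m) or (contact force between the fingers and key_b above 0.5 N and y of key_b_top in the frame of socket_box between 0 and 0.054 m) or (contact force between the fingers and key_c above 0.5 N and y of key_c_top in the frame of socket_box between 0 and 0.054 m) or (contact force between the fingers and key_d above 0.5 N and y of key_d_top in the frame of socket_box between 0 and 0.054 m))), for 0.02 s.
3. the third key from the left is tapped (a fingertip touches it with at least 0.5 N) (((contact force between the fingers and key_a above 0.5 N and y of key_a_top in the frame of socket_box between -0.054 and 0 m) or (contact force between the fingers and key_b above 0.5 N and y of key_b_top in the frame of socket_box between -0.054 and 0 m) or (contact force between the fingers and key_c above 0.5 N and y of key_c_top in the frame of socket_box between -0.054 and 0 m) or (contact force between the fingers and key_d above 0.5 N and y of key_d_top in the frame of socket_box between -0.054 and 0 m))), for 0.02 s.
4. the fourth key from the left is tapped (a fingertip touches it with at least 0.5 N) (((contact force between the fingers and key_a above 0.5 N and y of key_a_top in the frame of socket_box below -0.054 m) or (contact force between the fingers and key_b above 0.5 N and y of key_b_top in the frame of socket_box below -0.054 m) or (contact force between the fingers and key_c above 0.5 N and y of key_c_top in the frame of socket_box below -0.054 m) or (contact force between the fingers and key_d above 0.5 N and y of key_d_top in the frame of socket_box below -0.054 m))), for 0.02 s.
5. the finger is off the keys again and the latched key is still down: the taps were light (contact force between the fingers and key_a below 0.1 N and contact force between the fingers and key_b below 0.1 N and contact force between the fingers and key_c below 0.1 N and contact force between the fingers and key_d below 0.1 N and value of joint any of key_a, key_b, key_c, key_d above 0.004 m), for 0.05 s.
6. the latched key is pressed right down (more than 7.5 mm) (value of joint any of key_a, key_b, key_c, key_d above 0.0075 m).
7. all four keys are up (each less than 1.5 mm down) (value of joint each of key_a, key_b, key_c, key_d below 0.0015 m), for 0.2 s.
At the end, for the whole second after the job is handed in: All four keys are up (each less than 1.5 mm down), and every loose thing is within 20 mm of where it was (all of step 7 and distance of each of pencil, screw_tub, tape_measure, glue_bottle, wood_panel from where it was at the start of the episode below 0.02 m); the robot touches nothing.
It fails at once if a second key is pushed down (7.5 mm or more) while another is down (over 4 mm): a wrong key is pushed in, or two keys are pressed together ((value of joint key_a above 0.0075 m and value of joint key_b above 0.004 m) or (value of joint key_a above 0.0075 m and value of joint key_c above 0.004 m) or (value of joint key_a above 0.0075 m and value of joint key_d above 0.004 m) or (value of joint key_b above 0.0075 m and value of joint key_a above 0.004 m) or (value of joint key_b above 0.0075 m and value of joint key_c above 0.004 m) or (value of joint key_b above 0.0075 m and value of joint key_d above 0.004 m) or (value of joint key_c above 0.0075 m and value of joint key_a above 0.004 m) or (value of joint key_c above 0.0075 m and value of joint key_b above 0.004 m) or (value of joint key_c above 0.0075 m and value of joint key_d above 0.004 m) or (value of joint key_d above 0.0075 m and value of joint key_a above 0.004 m) or (value of joint key_d above 0.0075 m and value of joint key_b above 0.004 m) or (value of joint key_d above 0.0075 m and value of joint key_c above 0.004 m)).
It fails at once if the socket box or a key is hit with more than 60 N (contact force between the arm and socket_box above 60 N or contact force between the arm and key_a above 60 N or contact force between the arm and key_b above 60 N or contact force between the arm and key_c above 60 N or contact force between the arm and key_d above 60 N).
It fails at once if one of the loose things is lifted, carried or pushed more than 20 mm from its place (distance of any of pencil, screw_tub, tape_measure, glue_bottle, wood_panel from where it was at the start of the episode above 0.02 m).
It also fails if it takes over 53 s, if anything falls off the work surface, if the arm or the gripper's body presses on something with over 40 N, if the wrist force passes 120 N, or if a joint passes its speed limit or range.

## Working session

There is one attempt and no reset: what is moved stays moved. The work goes in short steps, Python scripts to look and compute and a shell command to move; the robot and the scene stay as the last step left them, time stands still between calls to the robot, and variables do not carry over. Pictures are saved under pics/ and viewed, about 8 in all and at most 12, crops included, and the job is handed in when it is done.

```bash
mkdir -p pics
python3 - <<'E'
from plant import *
import cv2, numpy as np
s=sense(); print(s['time_s'],s['ee_pos'],np.round(s['tcp_rot'],3).tolist(),s['grip_width'],s['wrist_force'])
for c in ('top','side'):
    im=grab_frame(c); cv2.imwrite(f'pics/{c}0.png',im[:,:,::-1])
    for n in ('socket_box','key_row','key_a_top'):
        print(c,n,[(np.round(d['xyz'],4).tolist(),round(d['conf'],2)) for d in mark_of(c,n)][:6])
print({k:s[k] for k in s if 'tip' in k}, [n for n in dir() if 'tip' in n]);
E
```

```text
0.0 [0.14961631 0.52889829 0.30299559] [[-0.272, -0.962, -0.0], [-0.962, 0.272, -0.002], [0.002, -0.0, -1.0]] 0.08527858416582815 [-0.11781881  0.07045178 -0.13173396]
top socket_box [([0.5899, 0.027, 0.0015], 0.78), ([0.539, 0.0335, 0.0528], 0.65)]
top key_row [([0.5401, 0.0327, 0.0528], 0.56)]
top key_a_top [([0.534, -0.0486, 0.0668], 0.48)]
side socket_box [([0.5898, 0.0264, 0.0002], 0.64)]
side key_row [([0.5412, 0.0304, 0.0533], 0.63)]
side key_a_top [([0.5356, -0.045, 0.0626], 0.54)]
{} ['tcp_to_tips']
```

View pics/top0.png

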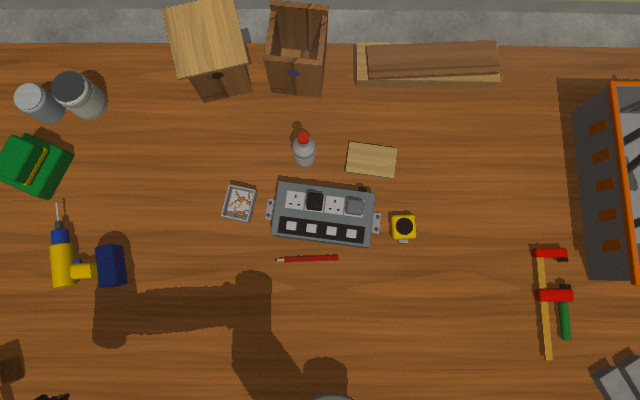

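```bash
cat > h.py <<'E'
from plant import *
import cv2, numpy as np
def cam(c):
    m=camera_model(c); f=200/np.tan(np.radians(m['vertical_fov'])/2)
    return m,np.array([[f,0,m['cx']],[0,f,m['cy']],[0,0,1.]]),np.array([m['k1'],0,0,0.])
def to_plane(c,px,z):
    m,K,D=cam(c)
    u=cv2.undistortPoints(np.array(px,float).reshape(-1,1,2),K,D).reshape(-1,2)
    r=np.c_[u,np.ones(len(u))]@np.array(m['orientation']).T; o=np.array(m['origin'])
    return o+r*((z-o[2])/r[:,2])[:,None]
def project(c,P):
    m,K,D=cam(c); R=np.array(m['orientation']).T
    return cv2.projectPoints(np.array(P,float).reshape(-1,1,3),cv2.Rodrigues(R)[0],-R@np.array(m['origin']),K,D)[0].reshape(-1,2)
E
python3 - <<'E'
from h import *
print('tips',tcp_to_tips)
im=cv2.imread('pics/top0.png'); g=im[215:245,275:370].min(2)
n,l,st,ce=cv2.connectedComponentsWithStats((g>130).astype(np.uint8))
px=[]
for i in range(1,n):
    if 20<st[i,4]<200: px.append(ce[i]+[275,215]); print(st[i],px[-1])
px=sorted(px,key=lambda p:p[0])
P=to_plane('top',px,0.072); print(np.round(P,4))
print(np.diff(P,axis=0).round(4))
print(camera_model('top')['origin'],camera_model('wrist')['origin'])
c=cv2.resize(im[175:255,255:390],None,fx=5,fy=5,interpolation=cv2.INTER_CUBIC); cv2.imwrite('pics/c1.png',c)
E
```

```text
tips 0.0726
[71  0 17  3 22] [354.63636364 215.5       ]
[11  6 10  9 76] [290.82894737 225.22368421]
[31  9 11  9 77] [310.8961039  227.83116883]
[52 11 10  9 73] [331.08219178 230.35616438]
[71 14 10  9 72] [350.98611111 233.26388889]
[[ 0.5533  0.1141  0.072 ]
 [ 0.5466  0.0607  0.072 ]
 [ 0.5401  0.007   0.072 ]
 [ 0.5326 -0.0458  0.072 ]
 [ 0.5802 -0.056   0.072 ]]
[[-0.0067 -0.0534  0.    ]
 [-0.0065 -0.0537  0.    ]
 [-0.0075 -0.0528  0.    ]
 [ 0.0476 -0.0102  0.    ]]
[0.42209963 0.0484261  1.20000877] [0.22776329 0.50749237 0.37401594]
```

```bash
python3 -m creep '[{"gripper":0,"tx":0,"ty":0,"tz":0,"spin":-8.5},{"gripper":0,"tx":30,"ty":-38,"tz":0,"spin":0},{"gripper":0,"tx":30,"ty":-38,"tz":0,"spin":0},{"gripper":0,"tx":30,"ty":-38,"tz":0,"spin":0},{"gripper":0,"tx":30,"ty":-38,"tz":0,"spin":0}]' 30; python3 -m creep '[{"gripper":0,"tx":30,"ty":-38,"tz":0,"spin":0},{"gripper":0,"tx":30,"ty":-38,"tz":0,"spin":0},{"gripper":0,"tx":30,"ty":-38,"tz":0,"spin":0},{"gripper":0,"tx":30,"ty":-38,"tz":0,"spin":0}]'
cat >> h.py <<'E'
KEYS=np.array([[.5533,.1141],[.5466,.0607],[.5401,.007],[.5326,-.0458]])
def rel():
    s=sense(); R=np.array(s['tcp_rot']); p=np.array(s['ee_pos'])
    print('t',round(s['time_s'],2),'p',p.round(4),'F',np.round(s['wrist_force'],2),'grip',round(s['grip_width'],4),'qv',np.abs(s['qvel']).max().round(3))
    tgt=np.array([-.1275,-.992]); a=np.degrees(np.arctan2(R[1,0],R[0,0])-np.arctan2(*tgt[::-1])); print('spin needed',round((a+180)%360-180,2),'tilt',R[:,2].round(4))
    for i,k in enumerate(KEYS): print('K',i+1,'tx,ty mm',(R[:,:2].T@np.r_[k-p[:2],0]*1000).round(1))
E
python3 -c "
from h import *
rel()"
```

```text
time_s: 0.9
ee_pos: [0.2865, 0.391, 0.3022]
tcp_rot: [[-0.112, -0.994, -0.001], [-0.994, 0.112, -0.001], [0.001, 0.0, -1.0]]
wrist_force: [1.1, 0.8, 0.1]
grip_width: 0.0125
time_s: 1.3
ee_pos: [0.4276, 0.2489, 0.3034]
tcp_rot: [[-0.11, -0.994, 0.001], [-0.994, 0.11, 0.001], [-0.001, -0.001, -1.0]]
wrist_force: [0.2, 2.0, -0.7]
grip_width: -0.0003
t 1.3 p [0.4276 0.2489 0.3034] F [ 0.21  2.   -0.74] grip -0.0003 qv 1.067
spin needed 1.01 tilt [ 0.0012  0.001  -1.    ]
K 1 tx,ty mm [ 120.2 -139.7]
K 2 tx,ty mm [ 174.  -138.9]
K 3 tx,ty mm [ 228.1 -138.4]
K 4 tx,ty mm [ 281.4 -136.7]
```

```bash
python3 -m creep '[{"gripper":0,"tx":30,"ty":-38,"tz":0,"spin":1},{"gripper":0,"tx":30,"ty":-38,"tz":0,"spin":0},{"gripper":0,"tx":30,"ty":-35,"tz":20,"spin":0},{"gripper":0,"tx":15,"ty":-15,"tz":20,"spin":0},{"gripper":0,"tx":0,"ty":0,"tz":20,"spin":0}]'
python3 - <<'E'
from h import *
rel()
im=grab_frame('wrist'); 
cv2.imwrite('pics/w1.png',im[:,:,::-1])
for k,kz in zip(KEYS,[.072]*4): print(project('wrist',[*k,kz]).round(1))
print([(np.round(d['xyz'],4).tolist(),round(d['conf'],2)) for d in mark_of('wrist','key_a_top')],[(np.round(d['xyz'],4).tolist(),round(d['conf'],2)) for d in mark_of('wrist','key_row')])
E
```

```text
time_s: 1.8
ee_pos: [0.5468, 0.1213, 0.2458]
tcp_rot: [[-0.134, -0.991, 0.009], [-0.991, 0.134, 0.003], [-0.005, -0.009, -1.0]]
wrist_force: [-0.0, 0.8, -0.1]
grip_width: 0.0002
t 1.8 p [0.5468 0.1213 0.2458] F [-0.02  0.76 -0.08] grip 0.0002 qv 0.498
spin needed -0.37 tilt [ 0.0094  0.0034 -0.9999]
K 1 tx,ty mm [ 6.3 -7.4]
K 2 tx,ty mm [60.1 -7.9]
K 3 tx,ty mm [114.2  -8.7]
K 4 tx,ty mm [167.5  -8.3]
[[327.7 189.9]]
[[404.  189.4]]
[[480.1 188.5]]
[[553.3 189.2]]
[([0.5308, -0.0447, 0.0698], 0.82)] [([0.5456, 0.0304, 0.0554], 0.89), ([0.5405, 0.0015, 0.0711], 0.72)]
```

View pics/w1.png

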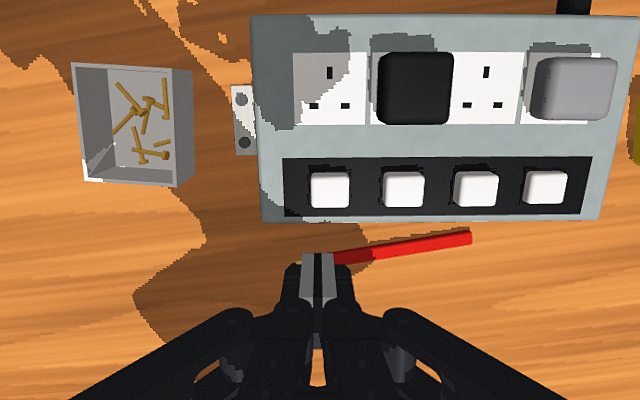

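```bash
python3 -m creep '[{"gripper":0,"tx":3,"ty":-3,"tz":20,"spin":0},{"gripper":0,"tx":3,"ty":-3,"tz":20,"spin":0},{"gripper":0,"tx":0,"ty":0,"tz":15,"spin":0},{"gripper":0,"tx":0,"ty":0,"tz":0,"spin":0},{"gripper":0,"tx":0,"ty":0,"tz":0,"spin":0}]'
python3 - <<'E'
from h import *
rel()
im=grab_frame('wrist')[:,:,::-1]; 
cv2.imwrite('pics/w2.png',im)
P=project('wrist',np.c_[KEYS,[.072]*4]); print(P.round(1))
n,l,st,ce=cv2.connectedComponentsWithStats((im.min(2)>170).astype(np.uint8))
for i in range(1,n):
    if st[i,4]>400: print(st[i],ce[i].round(1),to_plane('wrist',ce[i],.072).round(4))
E
```

```text
time_s: 2.45
ee_pos: [0.5526, 0.1208, 0.1981]
tcp_rot: [[-0.124, -0.992, 0.019], [-0.992, 0.124, 0.006], [-0.008, -0.018, -1.0]]
wrist_force: [-0.4, 0.2, 1.6]
grip_width: -0.0001
t 2.45 p [0.5526 0.1208 0.1981] F [-0.36  0.16  1.6 ] grip -0.0001 qv 0.013
spin needed 0.2 tilt [ 0.0189  0.006  -0.9998]
K 1 tx,ty mm [ 6.5 -1.5]
K 2 tx,ty mm [60.4 -1.5]
K 3 tx,ty mm [114.4  -1.7]
K 4 tx,ty mm [167.8  -0.8]
[[330.9 226.9]
 [421.  227.2]
 [510.4 227. ]
 [595.8 228.4]]
[ 248   58  133  175 2727] [316.4 146.2] [[0.6021 0.1167 0.072 ]]
[ 479   59   92   88 6461] [524.7 102. ] [[0.6126 0.0016 0.072 ]]
[218  96  27  61 854] [232.6 122.8] [[0.6206 0.1608 0.072 ]]
[562 123  78  25 492] [587.3 141.6] [[ 0.5868 -0.0351  0.072 ]]
[ 568  206   48   34 1374] [592.1 222.8] [[ 0.5366 -0.0431  0.072 ]]
[ 311  208   46   36 1577] [333.2 225.7] [[0.5539 0.1126 0.072 ]]
[ 400  208   47   36 1543] [422.8 225.9] [[0.5473 0.0596 0.072 ]]
[ 488  208   48   36 1511] [511.6 226. ] [[0.5407 0.0063 0.072 ]]
```

View pics/w2.png

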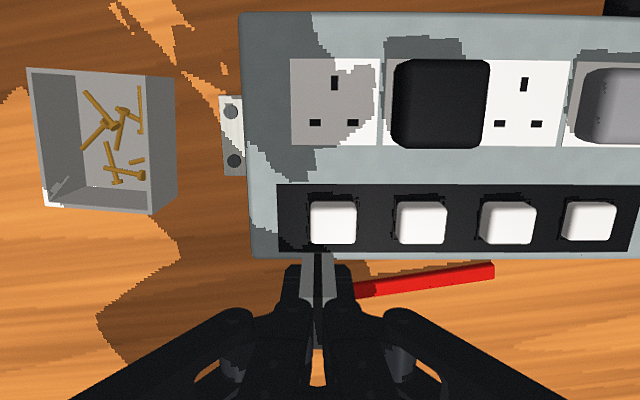

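```bash
cat >> h.py <<'E'
def rel2():
    for j in range(1):
        s=sense(); R=np.array(s['tcp_rot']); p=np.array(s['ee_pos'])+tcp_to_tips*R[:,2]
        print('t',round(s['time_s'],2),'TIP',p.round(4),'F',np.round(s['wrist_force'],2),'M',np.round(s['moment'],2),'qv',np.abs(s['qvel']).max().round(3),'tilt',R[:2,2].round(3))
        print('K tx,ty',[(R[:,:2].T@np.r_[k-p[:2],0]*1000).round(1).tolist() for k in KEYS])
E
python3 -m creep '[{"gripper":0,"tx":5,"ty":-1,"tz":20,"spin":0},{"gripper":0,"tx":1,"ty":0,"tz":20,"spin":0},{"gripper":0,"tx":0,"ty":0,"tz":5,"spin":0},{"gripper":0,"tx":0,"ty":0,"tz":0,"spin":0},{"gripper":0,"tx":0,"ty":0,"tz":0,"spin":0}]'; python3 -c "
from h import *
rel2()"
```

```text
time_s: 3.0
ee_pos: [0.557, 0.1176, 0.1602]
tcp_rot: [[-0.12, -0.992, 0.031], [-0.993, 0.121, 0.01], [-0.014, -0.03, -0.999]]
wrist_force: [0.2, -0.2, -0.0]
grip_width: 0.0001
t 3.0 TIP [0.5592 0.1184 0.0876] F [ 0.2  -0.21 -0.  ] M [-0.03  0.07 -0.06] qv 0.017 tilt [0.031 0.01 ]
K tx,ty [[5.0, 5.4], [58.8, 5.6], [112.9, 5.5], [166.2, 6.6]]
```

```bash
python3 -m creep '[{"gripper":0,"tx":5,"ty":6,"tz":6,"spin":0},{"gripper":0,"tx":0,"ty":0,"tz":5,"spin":0},{"gripper":0,"tx":0,"ty":0,"tz":0,"spin":0},{"gripper":0,"tx":0,"ty":0,"tz":0,"spin":0}]'; python3 -c "
from h import *
rel2()"
```

```text
time_s: 3.4
ee_pos: [0.5511, 0.1137, 0.1507]
tcp_rot: [[-0.12, -0.992, 0.035], [-0.993, 0.12, 0.012], [-0.016, -0.034, -0.999]]
wrist_force: [-0.1, 0.6, -0.7]
grip_width: 0.0
t 3.4 TIP [0.5537 0.1145 0.0782] F [-0.13  0.63 -0.72] M [-0.08  0.11  0.01] qv 0.005 tilt [0.035 0.012]
K tx,ty [[0.5, 0.3], [54.3, 0.5], [108.4, 0.5], [161.7, 1.6]]
```

```bash
python3 -m creep '[{"gripper":0,"tx":0,"ty":0,"tz":3,"spin":0},{"gripper":0,"tx":0,"ty":0,"tz":2,"spin":0},{"gripper":0,"tx":0,"ty":0,"tz":0,"spin":0}]'; python3 -c "
from h import *
rel2()"; python3 -m creep '[{"gripper":0,"tx":0,"ty":0,"tz":1,"spin":0},{"gripper":0,"tx":0,"ty":0,"tz":0,"spin":0}]'; python3 -c "
from h import *
rel2()"
```

```text
time_s: 3.7
ee_pos: [0.5515, 0.1138, 0.1455]
tcp_rot: [[-0.12, -0.992, 0.036], [-0.993, 0.12, 0.012], [-0.016, -0.034, -0.999]]
wrist_force: [-0.2, -0.1, -0.0]
grip_width: 0.0001
t 3.7 TIP [0.5541 0.1146 0.0729] F [-0.17 -0.05 -0.03] M [-0.05  0.14 -0.01] qv 0.002 tilt [0.036 0.012]
K tx,ty [[0.6, 0.7], [54.4, 0.9], [108.5, 0.9], [161.8, 2.0]]
time_s: 3.9
ee_pos: [0.5517, 0.1138, 0.1447]
tcp_rot: [[-0.12, -0.992, 0.036], [-0.993, 0.12, 0.012], [-0.016, -0.034, -0.999]]
wrist_force: [-0.3, -0.3, 1.1]
grip_width: -0.0002
t 3.9 TIP [0.5543 0.1147 0.0721] F [-0.31 -0.28  1.12] M [-0.03  0.4   0.04] qv 0.002 tilt [0.036 0.012]
K tx,ty [[0.7, 0.9], [54.5, 1.2], [108.6, 1.2], [161.9, 2.3]]
```

```bash
python3 -m creep '[{"gripper":0,"tx":0,"ty":0,"tz":0.8,"spin":0},{"gripper":0,"tx":0,"ty":0,"tz":0,"spin":0}]'; python3 -c "
from h import *
rel2()"
```

```text
time_s: 4.1
ee_pos: [0.5517, 0.1138, 0.1442]
tcp_rot: [[-0.119, -0.992, 0.036], [-0.993, 0.12, 0.012], [-0.016, -0.034, -0.999]]
wrist_force: [-0.8, -0.4, 2.3]
grip_width: 0.0003
t 4.1 TIP [0.5543 0.1147 0.0717] F [-0.75 -0.39  2.25] M [-0.02  0.43  0.02] qv 0.003 tilt [0.036 0.012]
K tx,ty [[0.7, 0.9], [54.5, 1.2], [108.6, 1.2], [161.9, 2.3]]
```

```bash
python3 -m creep '[{"gripper":0,"tx":0,"ty":0,"tz":1,"spin":0},{"gripper":0,"tx":0,"ty":0,"tz":0,"spin":0}]'; python3 -c "
from h import *
rel2()"
```

```text
time_s: 4.3
ee_pos: [0.5517, 0.1138, 0.1436]
tcp_rot: [[-0.119, -0.992, 0.036], [-0.993, 0.12, 0.012], [-0.016, -0.035, -0.999]]
wrist_force: [-1.0, 0.6, 2.5]
grip_width: -0.0001
t 4.3 TIP [0.5543 0.1147 0.071 ] F [-1.01  0.63  2.55] M [-0.06  0.57 -0.03] qv 0.004 tilt [0.036 0.012]
K tx,ty [[0.7, 1.0], [54.5, 1.2], [108.6, 1.2], [161.9, 2.3]]
```

K1 gives (contact at 72 mm, down to 71 mm at 2.5 N): it is up. Next, K2.

```bash
python3 -m creep '[{"gripper":0,"tx":0,"ty":0,"tz":-10,"spin":0},{"gripper":0,"tx":27,"ty":0,"tz":0,"spin":0},{"gripper":0,"tx":27,"ty":0,"tz":0,"spin":0},{"gripper":0,"tx":4,"ty":0,"tz":0,"spin":0},{"gripper":0,"tx":0,"ty":0,"tz":0,"spin":0}]'; python3 -c "
from h import *
rel2()"
```

```text
time_s: 4.8
ee_pos: [0.5453, 0.0552, 0.1548]
tcp_rot: [[-0.118, -0.992, 0.039], [-0.993, 0.119, 0.013], [-0.017, -0.037, -0.999]]
wrist_force: [0.1, -0.1, 0.4]
grip_width: 0.0001
t 4.8 TIP [0.5481 0.0561 0.0822] F [ 0.1  -0.1   0.42] M [ 0.03  0.06 -0.02] qv 0.01 tilt [0.039 0.013]
K tx,ty [[-58.2, 1.7], [-4.3, 2.0], [49.7, 2.1], [103.0, 3.3]]
```

```bash
python3 -m creep '[{"gripper":0,"tx":-4,"ty":2,"tz":5,"spin":0},{"gripper":0,"tx":0,"ty":0,"tz":4,"spin":0},{"gripper":0,"tx":0,"ty":0,"tz":0,"spin":0}]'; python3 -c "
from h import *
rel2()"; python3 -m creep '[{"gripper":0,"tx":0,"ty":0,"tz":0.8,"spin":0},{"gripper":0,"tx":0,"ty":0,"tz":0,"spin":0}]';  python3 -c "
from h import *
rel2()"
```

```text
time_s: 5.1
ee_pos: [0.5445, 0.0615, 0.1454]
tcp_rot: [[-0.117, -0.992, 0.04], [-0.993, 0.118, 0.013], [-0.018, -0.038, -0.999]]
wrist_force: [0.2, 0.6, 0.5]
grip_width: -0.0001
t 5.1 TIP [0.5474 0.0624 0.0728] F [0.22 0.58 0.47] M [ 0.03  0.14 -0.07] qv 0.014 tilt [0.04  0.013]
K tx,ty [[-52.0, 0.2], [1.8, 0.6], [55.9, 0.7], [109.2, 1.9]]
time_s: 5.3
ee_pos: [0.5447, 0.062, 0.1446]
tcp_rot: [[-0.115, -0.993, 0.04], [-0.993, 0.116, 0.012], [-0.017, -0.038, -0.999]]
wrist_force: [0.3, -0.8, 1.8]
grip_width: 0.0004
t 5.3 TIP [0.5476 0.0629 0.072 ] F [ 0.34 -0.79  1.84] M [-0.43  0.22 -0.01] qv 0.006 tilt [0.04  0.012]
K tx,ty [[-51.5, 0.2], [2.3, 0.7], [56.4, 0.9], [109.7, 2.3]]
```

```bash
python3 -m creep '[{"gripper":0,"tx":0,"ty":0,"tz":1,"spin":0},{"gripper":0,"tx":0,"ty":0,"tz":0,"spin":0}]';  python3 -c "
from h import *
rel2()"; python3 -m creep '[{"gripper":0,"tx":0,"ty":0,"tz":0.6,"spin":0},{"gripper":0,"tx":0,"ty":0,"tz":0,"spin":0}]';  python3 -c "
from h import *
rel2()"
```

```text
time_s: 5.5
ee_pos: [0.5448, 0.0621, 0.144]
tcp_rot: [[-0.115, -0.993, 0.04], [-0.993, 0.115, 0.012], [-0.016, -0.038, -0.999]]
wrist_force: [-1.8, -0.3, 1.9]
grip_width: 0.0002
t 5.5 TIP [0.5477 0.0629 0.0714] F [-1.82 -0.3   1.93] M [-0.32  0.47 -0.01] qv 0.005 tilt [0.04  0.012]
K tx,ty [[-51.5, 0.3], [2.3, 0.8], [56.4, 1.1], [109.7, 2.4]]
time_s: 5.7
ee_pos: [0.5448, 0.0621, 0.1436]
tcp_rot: [[-0.115, -0.993, 0.04], [-0.993, 0.115, 0.012], [-0.016, -0.038, -0.999]]
wrist_force: [-1.3, -0.7, 1.8]
grip_width: 0.0
t 5.7 TIP [0.5477 0.0629 0.0711] F [-1.26 -0.72  1.75] M [-0.26  0.45  0.01] qv 0.002 tilt [0.04  0.012]
K tx,ty [[-51.5, 0.3], [2.3, 0.8], [56.4, 1.1], [109.7, 2.4]]
```

K2 meets the finger at the up height and gives: it is up. Next, K3.

```bash
python3 -m creep '[{"gripper":0,"tx":0,"ty":0,"tz":-10,"spin":0},{"gripper":0,"tx":26,"ty":0,"tz":0,"spin":0},{"gripper":0,"tx":26,"ty":0,"tz":0,"spin":0},{"gripper":0,"tx":0,"ty":0,"tz":0,"spin":0}]'; python3 -c "
from h import *
rel2()"
```

```text
time_s: 6.1
ee_pos: [0.539, 0.0101, 0.1544]
tcp_rot: [[-0.113, -0.993, 0.042], [-0.993, 0.114, 0.013], [-0.018, -0.04, -0.999]]
wrist_force: [0.8, 1.2, -0.0]
grip_width: -0.0004
t 6.1 TIP [0.5421 0.0111 0.0819] F [ 0.77  1.17 -0.04] M [ 0.02  0.14 -0.01] qv 0.032 tilt [0.042 0.013]
K tx,ty [[-103.6, 0.6], [-49.8, 1.1], [4.3, 1.5], [57.6, 2.9]]
```

```bash
python3 -m creep '[{"gripper":0,"tx":4,"ty":1.5,"tz":5,"spin":0},{"gripper":0,"tx":0,"ty":0,"tz":4,"spin":0},{"gripper":0,"tx":0,"ty":0,"tz":0,"spin":0}]'; python3 -c "
from h import *
rel2()"; python3 -m creep '[{"gripper":0,"tx":0,"ty":0,"tz":0.8,"spin":0},{"gripper":0,"tx":0,"ty":0,"tz":0,"spin":0}]';  python3 -c "
from h import *
rel2()"; python3 -m creep '[{"gripper":0,"tx":0,"ty":0,"tz":0.8,"spin":0},{"gripper":0,"tx":0,"ty":0,"tz":0,"spin":0}]';  python3 -c "
from h import *
rel2()"
```

```text
time_s: 6.4
ee_pos: [0.5378, 0.0067, 0.1453]
tcp_rot: [[-0.114, -0.993, 0.043], [-0.993, 0.115, 0.014], [-0.019, -0.041, -0.999]]
wrist_force: [1.0, 1.0, 0.5]
grip_width: -0.0003
t 6.4 TIP [0.5409 0.0078 0.0728] F [0.96 0.98 0.54] M [-0.07  0.16  0.01] qv 0.004 tilt [0.043 0.014]
K tx,ty [[-107.0, -0.1], [-53.2, 0.4], [0.9, 0.7], [54.2, 2.1]]
time_s: 6.6
ee_pos: [0.538, 0.0072, 0.1446]
tcp_rot: [[-0.112, -0.993, 0.043], [-0.993, 0.113, 0.013], [-0.018, -0.041, -0.999]]
wrist_force: [0.1, -1.2, 0.9]
grip_width: -0.0004
t 6.6 TIP [0.5411 0.0082 0.0721] F [ 0.06 -1.18  0.86] M [-0.34  0.24 -0.02] qv 0.007 tilt [0.043 0.013]
K tx,ty [[-106.6, -0.1], [-52.8, 0.5], [1.3, 0.9], [54.6, 2.4]]
time_s: 6.8
ee_pos: [0.5381, 0.0074, 0.1442]
tcp_rot: [[-0.111, -0.993, 0.043], [-0.994, 0.112, 0.013], [-0.018, -0.041, -0.999]]
wrist_force: [-0.8, -1.5, 1.5]
grip_width: -0.0001
t 6.8 TIP [0.5412 0.0083 0.0717] F [-0.78 -1.51  1.51] M [-0.41  0.36  0.01] qv 0.004 tilt [0.043 0.013]
K tx,ty [[-106.5, -0.1], [-52.6, 0.6], [1.4, 1.0], [54.7, 2.5]]
```

```bash
python3 -m creep '[{"gripper":0,"tx":0,"ty":0,"tz":1.2,"spin":0},{"gripper":0,"tx":0,"ty":0,"tz":0,"spin":0}]';  python3 -c "
from h import *
rel2()"; python3 -m creep '[{"gripper":0,"tx":0,"ty":0,"tz":-10,"spin":0},{"gripper":0,"tx":27,"ty":1,"tz":0,"spin":0},{"gripper":0,"tx":26,"ty":1,"tz":0,"spin":0},{"gripper":0,"tx":0,"ty":0,"tz":0,"spin":0}]'; python3 -c "
from h import *
rel2()"
```

```text
time_s: 7.0
ee_pos: [0.5381, 0.0074, 0.1433]
tcp_rot: [[-0.111, -0.993, 0.043], [-0.994, 0.112, 0.013], [-0.017, -0.042, -0.999]]
wrist_force: [-1.7, -0.5, 3.8]
grip_width: 0.0003
t 7.0 TIP [0.5413 0.0083 0.0708] F [-1.69 -0.48  3.77] M [-0.36  0.54 -0.01] qv 0.006 tilt [0.043 0.013]
K tx,ty [[-106.4, -0.1], [-52.6, 0.6], [1.5, 1.0], [54.8, 2.6]]
time_s: 7.4
ee_pos: [0.5306, -0.0451, 0.1539]
tcp_rot: [[-0.109, -0.993, 0.046], [-0.994, 0.11, 0.014], [-0.019, -0.044, -0.999]]
wrist_force: [0.3, -0.0, 0.3]
grip_width: -0.0003
t 7.4 TIP [ 0.5339 -0.044   0.0814] F [ 0.32 -0.02  0.26] M [0.02 0.09 0.04] qv 0.033 tilt [0.046 0.014]
K tx,ty [[-159.2, -1.9], [-105.4, -1.1], [-51.4, -0.6], [1.9, 1.1]]
```

K3 is up too. K4 should be latched, so it should only be met at 67 mm. I approach it gently.

```bash
python3 -m creep '[{"gripper":0,"tx":1.5,"ty":1,"tz":5,"spin":0},{"gripper":0,"tx":0,"ty":0,"tz":3,"spin":0},{"gripper":0,"tx":0,"ty":0,"tz":0,"spin":0}]'; python3 -m creep '[{"gripper":0,"tx":0,"ty":0,"tz":1,"spin":0},{"gripper":0,"tx":0,"ty":0,"tz":0,"spin":0}]';  python3 -c "
from h import *
rel2()"; python3 -m creep '[{"gripper":0,"tx":0,"ty":0,"tz":1,"spin":0},{"gripper":0,"tx":0,"ty":0,"tz":0,"spin":0}]';  python3 -c "
from h import *
rel2()"
```

```text
time_s: 7.7
ee_pos: [0.5302, -0.0456, 0.1459]
tcp_rot: [[-0.11, -0.993, 0.047], [-0.994, 0.111, 0.016], [-0.021, -0.045, -0.999]]
wrist_force: [0.3, -0.0, 0.1]
grip_width: 0.0001
time_s: 7.9
ee_pos: [0.5304, -0.0447, 0.1446]
tcp_rot: [[-0.109, -0.993, 0.047], [-0.994, 0.11, 0.016], [-0.021, -0.045, -0.999]]
wrist_force: [-0.1, 0.5, 0.1]
grip_width: 0.0005
t 7.9 TIP [ 0.5338 -0.0436  0.0721] F [-0.09  0.51  0.1 ] M [-0.08  0.15  0.  ] qv 0.007 tilt [0.047 0.016]
K tx,ty [[-158.9, -2.1], [-105.1, -1.3], [-51.0, -0.7], [2.3, 0.9]]
time_s: 8.1
ee_pos: [0.5306, -0.0442, 0.1435]
tcp_rot: [[-0.108, -0.993, 0.047], [-0.994, 0.109, 0.016], [-0.021, -0.045, -0.999]]
wrist_force: [0.3, 0.0, -0.9]
grip_width: 0.0
t 8.1 TIP [ 0.534  -0.0431  0.071 ] F [ 0.26  0.01 -0.94] M [-0.03  0.09  0.02] qv 0.005 tilt [0.047 0.016]
K tx,ty [[-158.3, -2.1], [-104.5, -1.2], [-50.4, -0.6], [2.9, 1.1]]
```

```bash
python3 -m creep '[{"gripper":0,"tx":2,"ty":0,"tz":1.5,"spin":0},{"gripper":0,"tx":0,"ty":0,"tz":1,"spin":0},{"gripper":0,"tx":0,"ty":0,"tz":0,"spin":0}]';  python3 -c "
from h import *
rel2()"; python3 -m creep '[{"gripper":0,"tx":0,"ty":0,"tz":0.7,"spin":0},{"gripper":0,"tx":0,"ty":0,"tz":0,"spin":0}]';  python3 -c "
from h import *
rel2()"
```

```text
time_s: 8.4
ee_pos: [0.5306, -0.0462, 0.1408]
tcp_rot: [[-0.108, -0.993, 0.047], [-0.994, 0.109, 0.016], [-0.021, -0.045, -0.999]]
wrist_force: [0.1, 0.4, 0.5]
grip_width: 0.0001
t 8.4 TIP [ 0.5339 -0.0451  0.0683] F [0.1  0.44 0.47] M [-0.07  0.11  0.02] qv 0.004 tilt [0.047 0.016]
K tx,ty [[-160.3, -1.9], [-106.5, -1.1], [-52.4, -0.4], [0.9, 1.3]]
time_s: 8.6
ee_pos: [0.5306, -0.0463, 0.1401]
tcp_rot: [[-0.108, -0.993, 0.047], [-0.994, 0.109, 0.016], [-0.021, -0.045, -0.999]]
wrist_force: [-0.2, -0.1, 0.4]
grip_width: 0.0001
t 8.6 TIP [ 0.5341 -0.0452  0.0676] F [-0.24 -0.11  0.43] M [-0.06  0.1  -0.02] qv 0.002 tilt [0.047 0.016]
K tx,ty [[-160.4, -1.8], [-106.6, -0.9], [-52.5, -0.3], [0.8, 1.4]]
```

```bash
for i in 1 ; do python3 -m creep '[{"gripper":0,"tx":0,"ty":0,"tz":0.6,"spin":0},{"gripper":0,"tx":0,"ty":0,"tz":0,"spin":0}]';  python3 -c "
from h import *
rel2()"; done; python3 -m creep '[{"gripper":0,"tx":0,"ty":0,"tz":0.4,"spin":0}]';  python3 -c "
from h import *
rel2()"
```

```text
time_s: 8.8
ee_pos: [0.5307, -0.0463, 0.1399]
tcp_rot: [[-0.108, -0.993, 0.047], [-0.994, 0.109, 0.016], [-0.021, -0.045, -0.999]]
wrist_force: [-0.3, 0.3, 1.1]
grip_width: 0.0002
t 8.8 TIP [ 0.5341 -0.0452  0.0674] F [-0.35  0.26  1.05] M [0.02 0.38 0.03] qv 0.002 tilt [0.047 0.016]
K tx,ty [[-160.4, -1.7], [-106.6, -0.9], [-52.5, -0.2], [0.8, 1.5]]
time_s: 8.9
ee_pos: [0.5307, -0.0463, 0.1397]
tcp_rot: [[-0.108, -0.993, 0.047], [-0.994, 0.109, 0.016], [-0.021, -0.045, -0.999]]
wrist_force: [-1.3, -0.2, 3.3]
grip_width: -0.0002
t 8.9 TIP [ 0.5342 -0.0452  0.0672] F [-1.34 -0.16  3.28] M [0.15 0.63 0.01] qv 0.004 tilt [0.047 0.016]
K tx,ty [[-160.4, -1.7], [-106.6, -0.8], [-52.5, -0.2], [0.8, 1.5]]
```

K4 is hard at 67 mm under 3.3 N, so it is the latched one. I lift off, then press it down.

```bash
python3 -m creep '[{"gripper":0,"tx":0,"ty":0,"tz":-5,"spin":0},{"gripper":0,"tx":0,"ty":0,"tz":0,"spin":0},{"gripper":0,"tx":0,"ty":0,"tz":0,"spin":0}]';  python3 - <<'E'
from h import *
rel2()
im=grab_frame('side'); P=project('side',np.c_[KEYS,[.07]*4]); print(P.round(0))
a=np.maximum(P.min(0).astype(int)-40,0); b=P.max(0).astype(int)+40
cv2.imwrite('pics/s1.png',cv2.resize(im[a[1]:b[1],a[0]:b[0],::-1],None,fx=4,fy=4,interpolation=cv2.INTER_CUBIC)[:600,:800])
E
python3 -m creep '[{"gripper":0,"tx":0,"ty":0,"tz":4,"spin":0},{"gripper":0,"tx":0,"ty":0,"tz":2,"spin":0},{"gripper":0,"tx":0,"ty":0,"tz":2,"spin":0}]';  python3 -c "
from h import *
rel2()"
```

```text
time_s: 9.2
ee_pos: [0.5305, -0.0464, 0.1449]
tcp_rot: [[-0.108, -0.993, 0.047], [-0.994, 0.109, 0.016], [-0.021, -0.045, -0.999]]
wrist_force: [-1.2, 0.0, -0.6]
grip_width: -0.0002
t 9.2 TIP [ 0.534  -0.0452  0.0724] F [-1.19  0.02 -0.58] M [-0.03  0.12  0.01] qv 0.008 tilt [0.047 0.016]
K tx,ty [[-160.4, -1.9], [-106.6, -1.0], [-52.6, -0.4], [0.7, 1.3]]
[[329. 231.]
 [346. 219.]
 [361. 208.]
 [376. 198.]]
time_s: 9.55
ee_pos: [0.5311, -0.0463, 0.1382]
tcp_rot: [[-0.107, -0.993, 0.048], [-0.994, 0.108, 0.015], [-0.02, -0.047, -0.999]]
wrist_force: [-6.8, 2.3, 15.0]
grip_width: 0.0001
t 9.55 TIP [ 0.5346 -0.0452  0.0657] F [-6.76  2.32 15.02] M [0.77 2.19 0.06] qv 0.036 tilt [0.048 0.015]
K tx,ty [[-160.3, -1.3], [-106.5, -0.5], [-52.5, 0.2], [0.8, 2.0]]
```

```bash
python3 -m creep '[{"gripper":0,"tx":0,"ty":0,"tz":3,"spin":0},{"gripper":0,"tx":0,"ty":0,"tz":2,"spin":0}]';  python3 -c "
from h import *
rel2()"
```

```text
time_s: 9.75
ee_pos: [0.5311, -0.0462, 0.1363]
tcp_rot: [[-0.106, -0.993, 0.049], [-0.994, 0.107, 0.014], [-0.02, -0.047, -0.999]]
wrist_force: [-7.1, 2.0, 16.0]
grip_width: -0.0
t 9.75 TIP [ 0.5347 -0.0452  0.0638] F [-7.06  1.98 16.04] M [0.79 2.54 0.09] qv 0.018 tilt [0.049 0.014]
K tx,ty [[-160.3, -1.5], [-106.5, -0.5], [-52.5, 0.2], [0.8, 2.0]]
```

```bash
python3 -m creep '[{"gripper":0,"tx":0,"ty":0,"tz":3,"spin":0}]';  python3 -c "
from h import *
rel2()"; python3 -m creep '[{"gripper":0,"tx":0,"ty":0,"tz":3,"spin":0}]';  python3 -c "
from h import *
rel2()"
```

```text
time_s: 9.85
ee_pos: [0.5311, -0.0462, 0.1356]
tcp_rot: [[-0.105, -0.993, 0.05], [-0.994, 0.106, 0.014], [-0.019, -0.048, -0.999]]
wrist_force: [-11.0, 4.2, 26.1]
grip_width: -0.0004
t 9.85 TIP [ 0.5348 -0.0452  0.0631] F [-10.97   4.24  26.13] M [1.38 4.13 0.1 ] qv 0.025 tilt [0.05  0.014]
K tx,ty [[-160.3, -1.6], [-106.6, -0.6], [-52.5, 0.2], [0.8, 2.1]]
time_s: 9.95
ee_pos: [0.5311, -0.0462, 0.1355]
tcp_rot: [[-0.104, -0.993, 0.051], [-0.994, 0.105, 0.013], [-0.018, -0.049, -0.999]]
wrist_force: [-12.3, 2.9, 27.9]
grip_width: 0.0001
t 9.95 TIP [ 0.5348 -0.0452  0.063 ] F [-12.26   2.9   27.85] M [1.41 4.34 0.06] qv 0.023 tilt [0.051 0.013]
K tx,ty [[-160.4, -1.7], [-106.6, -0.6], [-52.5, 0.2], [0.8, 2.1]]
```

Firm end at 63 mm under 28 N. I lift away and look.

```bash
python3 -m creep '[{"gripper":0,"tx":0,"ty":0,"tz":-15,"spin":0},{"gripper":0,"tx":0,"ty":0,"tz":-30,"spin":0},{"gripper":0,"tx":0,"ty":0,"tz":-40,"spin":0},{"gripper":0,"tx":0,"ty":0,"tz":0,"spin":0},{"gripper":0,"tx":0,"ty":0,"tz":0,"spin":0}]';  python3 - <<'E'
from h import *
rel2()
im=grab_frame('wrist'); cv2.imwrite('pics/w3.png',im[:,:,::-1])
im=grab_frame('side'); P=project('side',np.c_[KEYS,[.07]*4])
a=np.maximum(P.min(0).astype(int)-40,0); b=P.max(0).astype(int)+40
s=cv2.resize(im[a[1]:b[1],a[0]:b[0],::-1],None,fx=4,fy=4,interpolation=cv2.INTER_CUBIC)[:600,:800]
s0=cv2.imread('pics/s1.png'); cv2.imwrite('pics/s2.png',cv2.resize(np.hstack([s0,s]),None,fx=.75,fy=.75)); print(s.shape)
E
```

```text
time_s: 10.45
ee_pos: [0.5261, -0.0472, 0.2231]
tcp_rot: [[-0.104, -0.993, 0.05], [-0.994, 0.104, 0.013], [-0.018, -0.049, -0.999]]
wrist_force: [0.8, -0.7, -0.7]
grip_width: -0.0003
t 10.45 TIP [ 0.5297 -0.0462  0.1506] F [ 0.8  -0.73 -0.68] M [-0.05  0.19 -0.02] qv 0.052 tilt [0.05  0.013]
K tx,ty [[-161.9, -6.7], [-108.1, -5.6], [-54.0, -4.7], [-0.7, -2.8]]
(448, 508, 3)
```

View pics/w3.png

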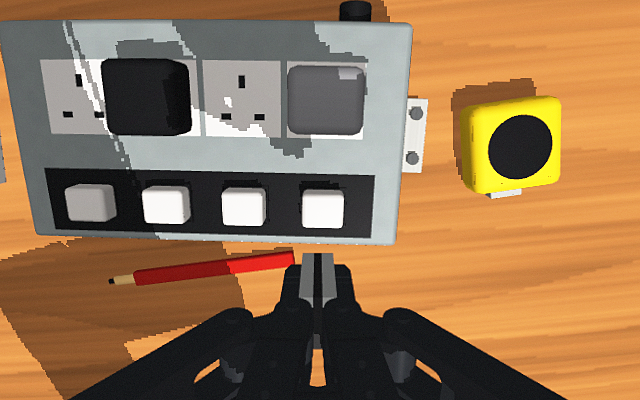

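View pics/s2.png

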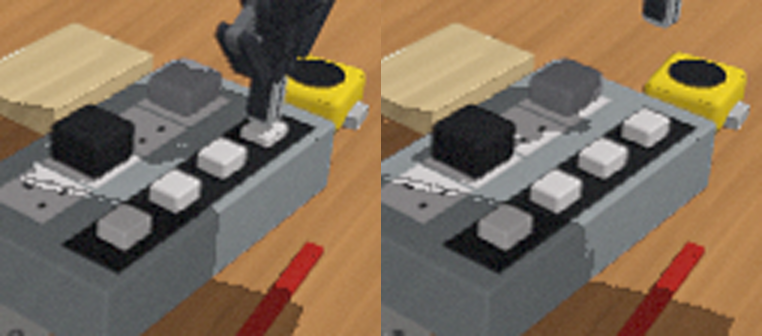

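The wrist picture shows the keys at about (91,203), (166,205), (243,207) and (323,208). The side crop shows all four caps standing equally tall, with the finger clear.

```bash
python3 -m creep '[{"gripper":0,"tx":0,"ty":0,"tz":0,"spin":0},{"gripper":0,"tx":0,"ty":0,"tz":0,"spin":0},{"gripper":0,"tx":0,"ty":0,"tz":0,"spin":0}]' && python3 -c "
from plant import *
print(job_done())"
```

```text
time_s: 10.85
ee_pos: [0.5254, -0.0474, 0.2204]
tcp_rot: [[-0.103, -0.994, 0.046], [-0.994, 0.104, 0.012], [-0.017, -0.044, -0.999]]
wrist_force: [0.0, -0.5, 0.6]
grip_width: 0.0002
the job is handed in; nothing more can be done
None
```

The fourth key from the left was the latched one. I freed it, and by my last checks all four keys are up. I handed the job in at 10.85 s; it reports no verdict.

- **Taps:** I tapped the keys from left to right with the closed fingertips. Keys 1 to 3 were met at 72 mm and gave about 1 mm under 2–4 N, so they were up. Key 4 was only met at 67 mm and stayed put at 3.3 N, so it was latched.
- **Press:** I lifted clear of key 4 before pressing it. It reached a firm end at about 63 mm with 28 N vertical (about 30 N in all), well under the 60 N limit.
- **Last checks:** The side picture shows all four caps at the same height. The pencil and tape measure look undisturbed, and the finger was clear of everything with wrist force near zero. I did not look again at the tub, glue bottle and panel with full pictures, but the arm never went near them.
- **Disagreements:** The tool had tilted about 3° over the moves, and wrist force readings were noisy by about 1 N. For key 2 that hid any clear rise in force after contact, so I relied mainly on the height there. The top and wrist cameras differed by up to 4 mm on key 4, because it sat lower than the height I assumed.

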